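# Hang a sign-frame profile on the two hooks of the inspection stand

### The arm

A 6-joint arm with a two-finger parallel gripper is mounted at the origin on the work surface; the furniture and walls round the work are solid. World frame = base frame: x ahead of the robot, y to its left, z up, the work surface at z = 0. Lengths are in m, angles in rad, forces in N, time in s.
With the tool pointing down it reaches from about 0.375 to 0.9 m from the base axis. Payload 3.1 kg.
Tool frame: the origin (TCP) lies at the very end of the fingers, on their centre line; the grasp point (between the pads) lies behind it (bot.tcp_to_grasp is the z of the grasp point in the tool frame, in m); z points along the fingers, y is the line along which they close (so a half turn about z gives the same grasp; the last joint's range is limited). The gripper opens to 87 mm and grips with 3 to 60 N. Pads are 19 mm wide; open, the fingers measure 117 mm over their backs; the gripper's body (75 mm by 190 mm) begins 51 mm behind the grasp point.
Start: joints at [1.113, 0.527, 1.433, -0, 1.181, -0.178], TCP at [0.173, 0.601, 0.223] pointing down, gripper open.
Joint ranges: [-3.08, 3.08], [-0.75, 2.2], [0.22, 2.44], [-1.43, 4.57], [0, 2.65], [-2.85, 2.85]. Speed limits (rad/s): [2.79, 2.79, 3.14, 3.14, 3.14, 3.14].

### API

Orientations are given as a 3x3 rotation matrix whose columns are the frame's x, y, z axes.
In Python, from bench import bot, optics gives the robot as it stands.
- The arm moves only by the shell command python3 -m pendant 'ROWS' [FORCE]. ROWS is JSON, a list that holds one entry, the list of rows, each a list of 7 numbers: the closure, from -1 (fully open) to 1 (shut), then the shift along the tool's x, y, z scaled (see below), then the turn, a rotation vector about the tool's x, y, z scaled (see below). In form: [[[claw, x, y, z, ax, ay, az], ...]]. A call has 1 to 8 rows; each row shifts and turns the commanded pose from where the row before left it, along the tool's axes as they then stand; what a row does not reach is not made up. The controller multiplies each number of a shift by 40 mm and each number of a turn by pi rad. A row lasts 1/10 s, in which the tool goes at most 50 mm and 8.59 degrees, less where a joint would pass 70% of its speed; a pose out of reach is approached as far as the arm can. A call with a number of a shift or a turn outside -1 to 1 is refused whole. A call with a gripper value outside its range is refused whole. The fingers move at their own pace and stop on an object; FORCE is the grip in N (left out, the last holds). Time passes only in rows, so rows that do not move let the fingers close. It gives the time, the measured TCP pose, the force, the opening and the grip force at its end, in the units of the state.
- bot.read_state(): the state, without advancing time (a new reading comes with each control period).
- optics.grab_frame(name): name is "scene" or "top" or "wrist"; returns (picture, depth): 384x512x3 uint8, red, green, blue; 384x512 float32, m along the optical axis (not along the pixel's ray), 0 where there is no reading.
- optics.camera_info(name): a dict with "fovy" (degrees; the focal length in pixels is half the picture's height over the tangent of half this angle, whatever the lens; pixels are square), "cx", "cy" (the principal point, pixels), "rvec" (rotation vector, rad) and "tvec" (3), from world to camera coordinates, as OpenCV has them. Camera axes: x right, y down, z forward; pixel columns grow to the right and rows downward; lengths in m; the calibration is good to about 2 mm. A picture is of the moment at which its call begins: read the wrist's pose just before it. camera_info takes no time and is no camera call; for the wrist camera it gives the pose at the moment of the call.
- bot.job_done(): hands the job in; it is judged then, once.
The state is a dict: "time_s": time; "q": joint angles; "joint_velocities": joint speeds; "joint_efforts": joint torques, N m; "eef_pos": TCP position; "orientation": TCP orientation; "force": force on the tool from outside, world axes, zero at the start; "moment": the same for the moment, N m; "width": finger opening in m; "finger_force": force on a finger pad.
Only numpy, scipy, OpenCV 4.12 (cv2) and the standard library are available. Lean on these libraries where they do the work, as an engineer would, in place of code of your own. Each camera call takes 0.05 s, during which the arm holds its last target. There are 200 camera calls.

### The job

Take the mitred frame profile with its hanging rail out of the wooden rest by the black grip tab and hang it on the stand, both eyes of the rail over the two upturned hooks; the hooks are not exactly where the stand suggests, so feel for them gently. Before letting go, press the rail down lightly to make sure both ends are fully home, then leave it hanging, without forcing anything and without disturbing the mug, the small carton or the red bin.

Things in the scene. Friction and masses are not known exactly. Their poses are not given: they have to be found in the camera images.
- panel: Frame profile (dark steel sheet, 225 x 72 x 18 mm, one mitred end) on edge below a flat, level aluminium rail 406 mm long (y), 30 mm wide (x), 6 mm thick. Origin: middle of the rail's underside; x thickness, y along the rail, z up. The profile reaches 72 mm below it. At y = +165 and -165 mm the rail has a through eye, 16 mm along x, 12 mm along y. Mass 0.43 to 0.65 kg.
- tab (a point): Centre of the black rubber grip tab on the middle of the rail: 14 mm thick (panel x), 40 mm wide (panel y), from 6 to 42 mm above the panel origin; this point is 24 mm above it. Grip it from above across its 14 mm; the load balances below it.
- rest: Fixed wooden rest in which the panel starts upright. Origin on the table below the middle of its slot; the slot runs along its y, 22 mm wide, its floor 30 mm and its walls' top 66 mm above the table. The panel is lifted straight up out of it.
- stand: Fixed hanging stand with two aluminium posts and a crossbar, 30 to 50 mm behind (+x of) the hook line. Origin on the table below the middle of the nominal hook line, y along that line, z up; its front (-x) faces the robot. A blue bar clamped on the crossbar carries two rigid steel hooks, 330 mm apart along y, both at x = 0. More than 30 N between panel and stand is too much.
- bar_mid (a point): Fixed point of the stand at the nominal middle of the blue hook bar (360 mm long), 25 mm behind the hook line. The bar with both hooks is clamped anywhere from 16 mm left to 16 mm right of here (stand y), the hooks at +165 and -165 mm from the bar's true middle: this shift is NOT reported and must be felt or seen.
- seat_mid (a point): Fixed point of the stand on the nominal middle of the hook line at seat height, 160 mm above the table: the top of the two hook arms (each 12 mm wide). Fully home, the rail's underside lies on both seats with the pins through the eyes. A light press home means that the stand bears more than 10 N, weight included. The panel may hang either way round.
- tip_mid (a point): Fixed point of the stand on the nominal middle of the hook line at the height of the pin tips, 180 mm above the table. Each hook ends in an upright round pin of 8 mm diameter with a flat tip, its rim bevelled by 1 mm. A rail that has missed the pins with its eyes rests on these tips, 20 mm too high.
- mug: Loose yellow and blue mug, 78 x 114 x 92 mm, origin at its underside; to be left alone.
- carton: Loose small brown cardboard carton, 60 x 90 x 42 mm, origin at its underside; to be left alone. (The large white open carton with the coil of black cable, walls 105 mm high, coil higher, is fixed.)
- bin: Loose small red bin with screws, 67 x 73 x 47 mm, origin at its underside; to be left alone.

How it is judged:
On the way, in this order (a step that is already met when the one before it is completed fails the run):
1. the panel is lifted clear of the rest (height (world z) of panel above 0.19 m and contact force between panel and rest below 0.1 N), for 0.1 s.
2. both ends of the rail are home on the hooks and the panel is pressed down on them with more than 10 N (weight included) (z of panel in the frame of stand between 0.1565 and 0.163 m and x of panel in the frame of stand between -0.008 and 0.008 m and y of panel in the frame of stand between -0.024 and 0.024 m and angle between panel's own y axis and vertical between 1.5508 and 1.5908 rad and angle between the y axis of panel and the y axis of stand, either way round below 0.06 rad and contact force between panel and stand above 10 N), for 0.15 s.
At the end, for the whole second after the job is handed in: The panel hangs released and at rest, either way round: the rail's underside 156.5 to 163 mm above the table (seat 160), level within 0.02 rad, within 8 mm of the hook line and 24 mm of the stand's middle along y, parallel to it within 0.06 rad, panel upright within 0.1 rad (z of panel in the frame of stand between 0.1565 and 0.163 m and x of panel in the frame of stand between -0.008 and 0.008 m and y of panel in the frame of stand between -0.024 and 0.024 m and angle between panel's own y axis and vertical between 1.5508 and 1.5908 rad and angle between the y axis of panel and the y axis of stand, either way round below 0.06 rad and contact force between panel and the fingers below 0.1 N and linear speed of panel below 0.03 m/s and angle between panel's own z axis and vertical below 0.1 rad); the robot touches nothing.
It fails at once if the panel is forced against the stand with more than 30 N (contact force between panel and stand above 30 N).
It fails at once if the mug is disturbed (moved over 15 mm) (distance of mug from where it was at the start of the episode above 0.015 m).
It fails at once if the small brown carton is disturbed (moved over 15 mm) (distance of carton from where it was at the start of the episode above 0.015 m).
It fails at once if the red bin is disturbed (moved over 15 mm) (distance of bin from where it was at the start of the episode above 0.015 m).
It also fails if it takes over 72 s, if anything falls off the work surface, if the arm or the gripper's body presses on something with over 40 N, if the wrist force passes 120 N, or if a joint passes its speed limit or range.

## Working session

There is one attempt and no reset: what is moved stays moved. The work goes in short steps, Python scripts to look and compute and a shell command to move; the robot and the scene stay as the last step left them, time stands still between calls to the robot, and variables do not carry over. Pictures are saved under pics/ and viewed, at most 10 in all, crops included, and the job is handed in when it is done.

```bash
mkdir -p pics
cat > h.py <<'E'
import numpy as np, cv2
from bench import bot, optics
def snap(n,f):
    ci=optics.camera_info(n); im,d=optics.grab_frame(n)
    np.savez('pics/'+f+'.npz',im=im,d=d,**{k:np.array(ci[k]) for k in('fovy','cx','cy','rvec','tvec')})
    cv2.imwrite('pics/'+f+'.png',im[:,:,::-1]); return im,d
def load(f): return np.load('pics/'+f+'.npz')
def cloud(f):
    z=load(f); d=z['d']; H,W=d.shape; fo=H/2/np.tan(np.radians(z['fovy'])/2)
    v,u=np.mgrid[:H,:W]; P=np.stack([(u-z['cx'])/fo*d,(v-z['cy'])/fo*d,d],-1)
    R=cv2.Rodrigues(z['rvec'].astype(float))[0]; X=(P-z['tvec'].ravel())@R
    X[d==0]=np.nan; return X
def ray(f,u,v,zw):
    z=load(f); fo=z['d'].shape[0]/2/np.tan(np.radians(z['fovy'])/2)
    R=cv2.Rodrigues(z['rvec'].astype(float))[0]; c=-R.T@z['tvec'].ravel(); r=R.T@np.array([(u-z['cx'])/fo,(v-z['cy'])/fo,1])
    return c+r*(zw-c[2])/r[2]
def crop(f,x0,y0,x1,y1,s,o):
    im=cv2.imread('pics/'+f+'.png')[y0:y1,x0:x1]; cv2.imwrite('pics/'+o+'.png',cv2.resize(im,None,fx=s,fy=s,interpolation=cv2.INTER_CUBIC))
E
python3 - <<'E'
from h import *
snap('scene','s0');snap('top','t0');s=bot.read_state();print(s);print(bot.tcp_to_grasp)
for n in('scene','top','wrist'):print(optics.camera_info(n))
a=cv2.imread('pics/s0.png');b=cv2.imread('pics/t0.png');cv2.imwrite('pics/st0.png',cv2.resize(np.vstack([a,b]),(400,600)))
E
```

```text
{'time_s': 0.1, 'q': array([ 1.11251350e+00,  5.28397567e-01,  1.43377506e+00, -2.94726587e-05,
        1.18139729e+00, -1.78547986e-01]), 'joint_velocities': array([ 4.61073096e-04, -6.53190129e-04, -4.14070632e-03,  5.40528174e-04,
        1.30149053e-03, -6.89855497e-05]), 'joint_efforts': array([-2.67992609e-04, -4.40983629e+01, -1.77151108e+01,  6.34491839e-02,
        5.33787045e-02, -4.30611442e-05]), 'eef_pos': array([0.1722741 , 0.60009977, 0.22165423]), 'orientation': array([[-9.61131641e-01,  2.76089200e-01, -8.50306581e-04],
       [ 2.76090319e-01,  9.61130037e-01, -1.78530067e-03],
       [ 3.24352963e-04, -1.95067037e-03, -9.99998045e-01]]), 'force': array([ 0.35202573,  0.79623855, -0.83294675]), 'moment': array([-0.01343308,  0.0276095 , -0.04847217]), 'finger_force': 0.0, 'width': 0.08699836688584942}
-0.0187
{'fovy': 50.9125590725533, 'cx': 259.3120254888991, 'cy': 189.98855839805273, 'rvec': array([ 2.03663246, -0.93354291,  0.48733876]), 'tvec': array([-0.29054088,  0.31997769,  1.07487533])}
{'fovy': 45.63779393220212, 'cx': 252.98318739580048, 'cy': 184.947132132925, 'rvec': array([ 2.1552533 , -2.21012088,  0.08620838]), 'tvec': array([0.03187591, 0.47948881, 1.38029421])}
{'fovy': 69.59772983636569, 'cx': 255.3167434439235, 'cy': 192.23153199566906, 'rvec': array([-2.30897393, -1.73674005, -0.26116389]), 'tvec': array([-0.62491564, -0.03677978,  0.39251905])}
```

View pics/s0.png

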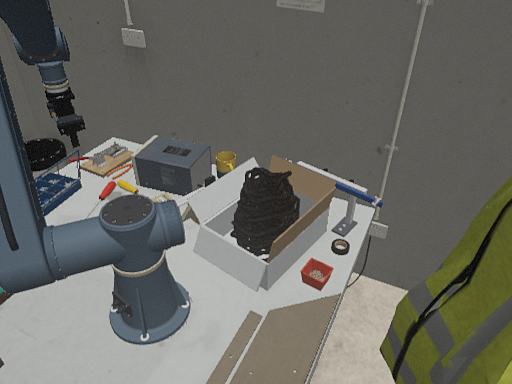

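View pics/t0.png

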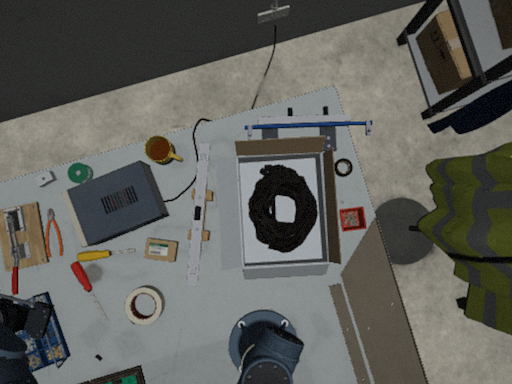

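The top view shows the rail running roughly along world x, from (205,145) to (193,280), with its tab at (198,213). The blue hook bar spans (248,128) to (370,127), behind the white carton. The mug is at (158,150), the small carton at (161,249) and the red bin at (352,218).

Run:
```python
from h import *
crop('t0',235,95,385,160,5,'c1'); crop('t0',180,135,225,290,4,'c2')
a=cv2.imread('pics/c2.png');a=cv2.rotate(a,cv2.ROTATE_90_COUNTERCLOCKWISE);b=cv2.imread('pics/c1.png')
w=max(a.shape[1],b.shape[1]);p=lambda m:cv2.copyMakeBorder(m,0,0,0,w-m.shape[1],0)
cv2.imwrite('pics/c12.png',np.vstack([p(a),p(b)]));print(a.shape,b.shape)
X=cloud('t0')
def box(n,u0,v0,u1,v1,zm):
    q=X[v0:v1,u0:u1].reshape(-1,3);q=q[q[:,2]>zm]
    print(n,len(q),np.nanpercentile(q,[1,50,99],axis=0).round(3).tolist())
box('rail',180,135,225,290,.09);box('tab',188,200,210,226,.12)
box('coil',240,160,325,255,.02);box('wbox',230,135,335,280,.02);box('bar',240,115,378,140,.1)
box('mug',140,130,185,170,.02);box('carton',140,235,180,263,.02);box('grey',65,155,170,245,.02);box('bin',338,203,368,232,.02)
print('table z',np.nanmedian(X[290:330,180:220,2]))
```

```text
(180, 620, 3) (325, 750, 3)
rail 2285 [[0.203, 0.1, 0.103], [0.41, 0.168, 0.112], [0.595, 0.21, 0.179]]
tab 83 [[0.38, 0.172, 0.123], [0.399, 0.179, 0.144], [0.416, 0.187, 0.149]]
coil 4748 [[0.286, -0.182, 0.029], [0.406, -0.06, 0.176], [0.539, 0.059, 0.263]]
wbox 10251 [[0.208, -0.195, 0.03], [0.413, -0.06, 0.137], [0.593, 0.085, 0.257]]
bar 1532 [[0.59, -0.306, 0.137], [0.64, -0.122, 0.158], [0.661, 0.033, 0.192]]
mug 799 [[0.528, 0.234, 0.023], [0.588, 0.303, 0.042], [0.628, 0.338, 0.143]]
carton 650 [[0.26, 0.257, 0.026], [0.293, 0.301, 0.043], [0.327, 0.347, 0.05]]
grey 6371 [[0.315, 0.28, 0.029], [0.435, 0.408, 0.142], [0.568, 0.564, 0.149]]
bin 323 [[0.336, -0.311, 0.02], [0.369, -0.278, 0.041], [0.407, -0.203, 0.194]]
table z 0.001098130186205931
```

View pics/c12.png

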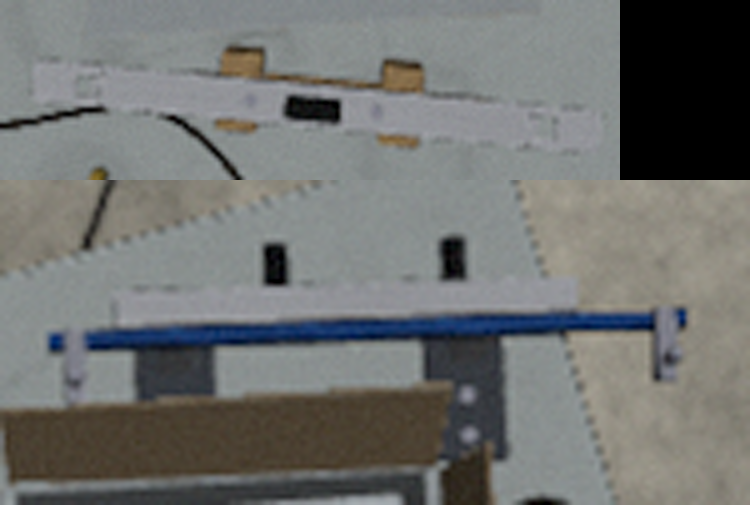

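Run:
```python
from h import *
X=cloud('t0')
q=X[135:290,180:225].reshape(-1,3)
m=(q[:,2]>.1)&(q[:,2]<.116);p=q[m];c=np.median(p,0)
r=cv2.minAreaRect(p[:,:2].astype(np.float32)*1000);print('rail',r)
l=cv2.fitLine(p[:,:2].astype(np.float32),cv2.DIST_HUBER,0,.003,.003).ravel();print('line',l,'med z',c)
for n,(u,v) in dict(railA=(180+110/4*0,0)).items():pass
# crop a: rotated ccw: a(x,y)-> orig v=135+x/4, u=225-y/4
o=lambda x,y,z:ray('t0',225-y/4,135+x/4,z).round(4)
print('tab',o(313,109,.144),'endtop',o(34,80,.108),'endbot',o(600,131,.108))
h=lambda x,y,z:ray('t0',235+x/5,95+y/5,z).round(4)
print('pinL',h(72,202,.18),h(72,190,.16),'pinR',h(672,177,.18))
b=X[110:140,240:378].reshape(-1,3);im=load('t0')['im'][110:140,240:378].reshape(-1,3).astype(int)
k=(im[:,2]>im[:,0]+50)&(b[:,2]>.1);pb=b[k];print('bar',len(pb),np.percentile(pb,[1,50,99],axis=0).round(4),cv2.fitLine(pb[:,:2].astype(np.float32),cv2.DIST_HUBER,0,.003,.003).ravel())
fl=X[135:158,236:328].reshape(-1,3);print('flap',np.nanpercentile(fl,[1,50,99],axis=0).round(3))
```

```text
rail ((398.68389892578125, 180.33404541015625), (31.029415130615234, 406.2819519042969), 83.80020904541016)
line [ 0.99410504 -0.10842104  0.39628452  0.18026178] med z [0.39155199 0.18006698 0.10907456]
tab [0.3955 0.1754 0.144 ] endtop [0.5967 0.1556 0.108 ] endbot [0.1946 0.1984 0.108 ]
pinL [0.6037 0.0266 0.18  ] [0.6142 0.0265 0.16  ] pinR [ 0.6093 -0.302   0.18  ]
bar 360 [[ 0.6314 -0.2974  0.1392]
 [ 0.6356 -0.1362  0.1523]
 [ 0.6413  0.0357  0.1587]] [ 0.01119479 -0.99993736  0.6352719  -0.12051884]
flap [[ 0.552 -0.21  -0.003]
 [ 0.578 -0.064  0.135]
 [ 0.637  0.065  0.192]]
```

```bash
python3 -m pendant '[[[-1,-0.694,-0.711,-0.058,0,0,0],[-1,-0.694,-0.711,-0.058,0,0,0],[-1,-0.694,-0.711,-0.058,0,0,0],[-1,-0.694,-0.711,-0.058,0,0,0],[-1,-0.694,-0.711,-0.058,0,0,0],[-1,-0.694,-0.711,-0.058,0,0,0],[-1,-0.694,-0.711,-0.058,0,0,0],[-1,-0.694,-0.711,-0.058,0,0,0]]]'
python3 -m pendant '[[[-1,-0.694,-0.711,-0.058,0,0,0],[-1,-0.694,-0.711,-0.058,0,0,0],[-1,-0.694,-0.711,-0.058,0,0,0],[-1,-0.694,-0.711,-0.058,0,0,0],[-1,0,0,0,0,0,-0.0272],[-1,0,0,0,0,0,-0.0272],[-1,0,0,0,0,0,0]]]'
python3 - <<'E'
from h import *
s=bot.read_state();print(s['eef_pos'],s['orientation'],s['force'])
snap('wrist','w1');crop('w1',0,0,512,384,1.5,'w1b')
E
```

```text
time_s: 0.9
eef_pos: [0.3234, 0.3191, 0.241]
orientation: [[-0.961, 0.276, -0.0], [0.276, 0.961, -0.0], [0.0, -0.0, -1.0]]
force: [0.6, 1.1, 0.4]
width: 0.0871
finger_force: 0.0
time_s: 1.6
eef_pos: [0.3984, 0.1801, 0.2501]
orientation: [[-0.994, 0.11, -0.001], [0.11, 0.994, -0.0], [0.001, -0.0, -1.0]]
force: [-1.2, 0.2, 0.0]
width: 0.0869
finger_force: 0.0
[0.39838457 0.18013924 0.25014133] [[-9.93925057e-01  1.10056188e-01 -7.85393438e-04]
 [ 1.10056323e-01  9.93925344e-01 -1.30418347e-04]
 [ 7.66269096e-04 -2.16063577e-04 -9.99999683e-01]] [-1.22995873  0.20419216  0.02128185]
```

View pics/w1b.png

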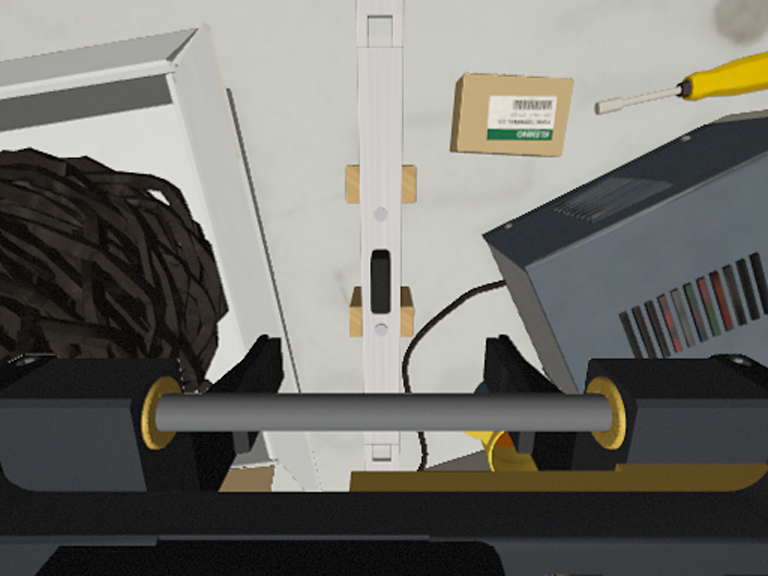

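The wrist view shows the rail vertical in the picture at column 380, with the tab's top face at about (381,282) and its two eyes at (379,31) and (381,452), in enlarged pixels.

Run:
```python
from h import *
f=lambda x,y,z:ray('w1',x/1.5,y/1.5,z).round(4)
print('tab',f(381,282,.144),f(371,282,.144),f(390,282,.144),f(381,252,.144),f(381,312,.144));a=f(379.5,31,.108);b=f(381,452,.108);print('eyes',a,b,(a+b)/2,np.linalg.norm(a-b),np.degrees(np.arctan2(*(b-a)[1::-1])))
X=cloud('w1')[185:195,244:264].reshape(-1,3);print(np.nanpercentile(X,[5,50,95],axis=0))
```

```text
tab [0.3974 0.1795 0.144 ] [0.3967 0.1728 0.144 ] [0.3981 0.1856 0.144 ] [0.3768 0.1819 0.144 ] [0.4189 0.1771 0.144 ]
eyes [0.2396 0.1963 0.108 ] [0.5625 0.1606 0.108 ] [0.40105 0.17845 0.108  ] 0.3248675114565936 -6.309029451334609
[[0.3940341  0.16721928 0.10898674]
 [0.40080886 0.17892638 0.1446883 ]
 [0.41304629 0.18773249 0.14635181]]
```

```bash
python3 -m pendant '[[[-1,-0.02,-0.025,0.9,0,0,0],[-1,0,0,0.9,0,0,0],[-1,0,0,0.9,0,0,0],[-1,0,0,0.7,0,0,0],[-1,0,0,0,0,0,0]]]'
python3 -m pendant '[[[1,0,0,0,0,0,0],[1,0,0,0,0,0,0],[1,0,0,0,0,0,0],[1,0,0,0,0,0,0],[1,0,0,0,0,0,0],[1,0,0,0,0,0,0],[1,0,0,0,0,0,0],[1,0,0,0,0,0,0]]]' 40
```

```text
time_s: 2.15
eef_pos: [0.3964, 0.1794, 0.1116]
orientation: [[-0.994, 0.109, -0.008], [0.109, 0.994, -0.001], [0.008, -0.002, -1.0]]
force: [-0.4, 0.5, -0.1]
width: 0.0871
finger_force: 0.0
time_s: 2.95
eef_pos: [0.3992, 0.1796, 0.1144]
orientation: [[-0.994, 0.109, 0.0], [0.109, 0.994, -0.0], [-0.0, -0.0, -1.0]]
force: [0.3, -0.1, -0.2]
width: 0.0311
finger_force: 0.0
```

```bash
python3 -m pendant '[[[1,0,0,0,0,0,0],[1,0,0,0,0,0,0],[1,0,0,0,0,0,0],[1,0,0,0,0,0,0],[1,0,0,0,0,0,0]]]'
python3 -m pendant '[[[1,0,0,-0.4,0,0,0],[1,0,0,-0.6,0,0,0],[1,0,0,-0.8,0,0,0],[1,0,0,-0.8,0,0,0],[1,0,0,-0.8,0,0,0],[1,0,0,0,0,0,0]]]'
```

```text
time_s: 3.45
eef_pos: [0.399, 0.1796, 0.1143]
orientation: [[-0.994, 0.109, -0.0], [0.109, 0.994, 0.0], [0.0, 0.0, -1.0]]
force: [-0.5, 0.3, -1.4]
width: 0.0137
finger_force: 39.9
time_s: 4.05
eef_pos: [0.4014, 0.18, 0.2533]
orientation: [[-0.994, 0.108, 0.008], [0.108, 0.994, 0.001], [-0.008, 0.002, -1.0]]
force: [1.1, 0.3, -5.9]
width: 0.0139
finger_force: 39.9
```

```bash
python3 -m pendant '[[[1,0,0,-0.9,0,0,0],[1,0,0,-0.9,0,0,0],[1,0,0,-0.9,0,0,0],[1,0,0,-0.2,0,0,0.02],[1,0,0,0,0,0,0.0461],[1,0,0,0,0,0,0.0461],[1,0,0,0,0,0,0.0461],[1,0,0,0,0,0,0.0461]]]'
python3 -m pendant '[[[1,0,0,0,0,0,0.0461],[1,0,0,0,0,0,0.0461],[1,0,0,0,0,0,0.0461],[1,0,0,0,0,0,0.0461],[1,0,0,0,0,0,0.0461],[1,0,0,0,0,0,0.026],[1,0,0,0,0,0,0]]]'
python3 - <<'E'
from h import *
X=cloud('t0').reshape(-1,3)
for a in np.arange(.54,.64,.01):
    q=X[(X[:,0]>a)&(X[:,0]<a+.01)&(X[:,1]>-.26)&(X[:,1]<.0)];print(round(a,2),len(q),np.nanpercentile(q[:,2],[50,98]).round(3))
E
```

```text
time_s: 4.85
eef_pos: [0.3977, 0.1792, 0.3634]
orientation: [[-0.727, 0.687, -0.006], [0.687, 0.727, -0.001], [0.003, -0.005, -1.0]]
force: [-0.1, -1.3, -5.7]
width: 0.0137
finger_force: 40.0
time_s: 5.55
eef_pos: [0.3978, 0.1793, 0.3636]
orientation: [[-0.014, 1.0, -0.006], [1.0, 0.014, -0.001], [-0.001, -0.006, -1.0]]
force: [0.4, 0.1, -5.9]
width: 0.0134
finger_force: 40.0
0.54 234 [0.008 0.188]
0.55 439 [0.032 0.186]
0.56 420 [0.111 0.162]
0.57 342 [0.14  0.158]
0.58 380 [0.166 0.187]
0.59 239 [0.186 0.193]
0.6 57 [0.009 0.016]
0.61 55 [0.009 0.015]
0.62 79 [0.01  0.016]
0.63 571 [0.142 0.157]
```

```bash
python3 -m pendant '[[[1,-0.966,0.444,0,0,0,0],[1,-0.966,0.444,0,0,0,0],[1,-0.966,0.444,0,0,0,0],[1,-0.966,0.444,0,0,0,0],[1,-0.966,0.444,0,0,0,0],[1,-0.966,0.444,0,0,0,0],[1,-0.966,0.444,0,0,0,0],[1,-0.966,0.444,0,0,0,0]]]'
python3 -m pendant '[[[1,0,0,0,0,0,0],[1,0,0,0,0,0,0]]]'
python3 - <<'E'
from h import *
snap('wrist','w2');crop('w2',0,0,512,384,1.5,'w2b')
E
```

```text
time_s: 6.35
eef_pos: [0.5453, -0.1289, 0.364]
orientation: [[-0.016, 1.0, -0.004], [1.0, 0.016, 0.002], [0.002, -0.004, -1.0]]
force: [0.1, 0.8, -5.1]
width: 0.0137
finger_force: 40.0
time_s: 6.55
eef_pos: [0.5448, -0.1281, 0.3637]
orientation: [[-0.013, 1.0, -0.005], [1.0, 0.013, 0.003], [0.003, -0.005, -1.0]]
force: [-0.7, 1.5, -6.4]
width: 0.0135
finger_force: 40.0
```

View pics/w2b.png

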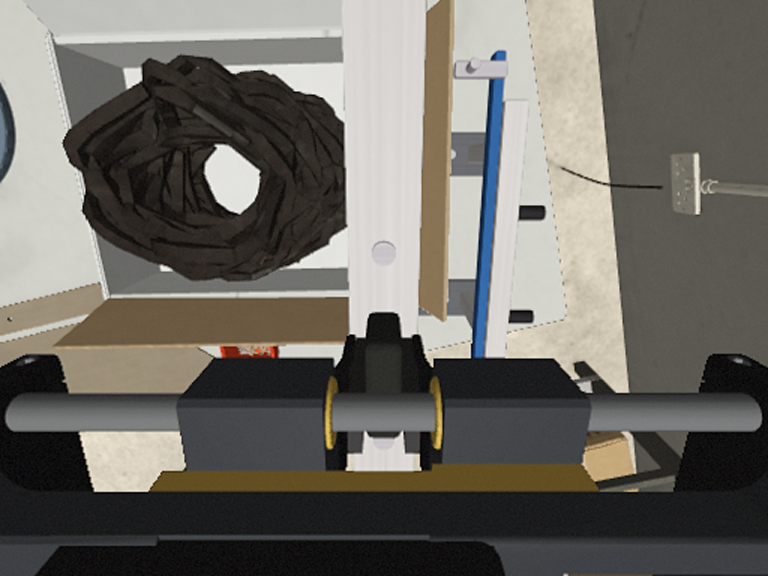

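The wrist view shows the left (+y) pin tip at about (474,64), the bar end at (499,52), and the flap edge at column 452 in enlarged pixels.

Run:
```python
from h import *
crop('w2',285,20,355,80,9,'w2c')
X=cloud('w2')
im=load('w2')['im'].astype(int);k=(im[...,2]>im[...,0]+50)&(im[...,2]>im[...,1]+20)&(X[...,2]>.1)&(X[...,2]<.2);k[:, :300]=False
p=X[k];print('bar',len(p),np.percentile(p,[1,50,99],axis=0).round(4));l=cv2.fitLine(p[:,:2].astype(np.float32),cv2.DIST_HUBER,0,.003,.003).ravel();print(l,l[0]/l[1])
b=X[5:210,283:302].reshape(-1,3);b=b[b[:,2]>.12]
for a in np.arange(-.25,.1,.05):
    q=b[(b[:,1]>a)&(b[:,1]<a+.05)]; 
    if len(q): print('flap y',round(a,2),np.nanpercentile(q[:,0],98).round(4),np.nanpercentile(q[:,2],98).round(4))
```

```text
bar 1564 [[ 0.6343 -0.2288  0.1391]
 [ 0.6383 -0.0865  0.1539]
 [ 0.6447  0.0372  0.1561]]
[ 0.00851652 -0.99996376  0.6379301  -0.06692165] -0.008516831
flap y -0.2 0.6006 0.1919
flap y -0.15 0.5997 0.1918
flap y -0.1 0.598 0.192
flap y -0.05 0.5963 0.3581
flap y -0.0 0.5943 0.1926
flap y 0.05 0.5919 0.1918
```

View pics/w2c.png

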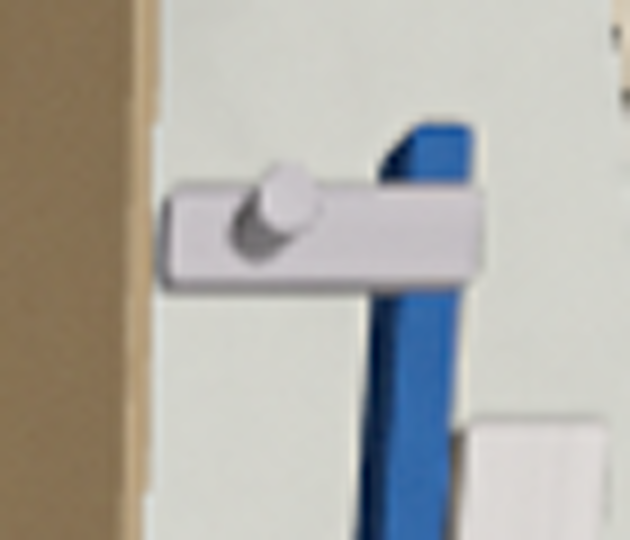

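The crop shows the pin tip centred at (290,200) and its base at about (258,228). The hook arm's end is at column 165 and the flap edge at column 150.

Run:
```python
from h import *
g=lambda x,y,z:ray('w2',285+(x+.5)/9-.5,20+(y+.5)/9-.5,z).round(4)
print('tip',g(290,201,.18),'base',g(258,229,.16),'arm corners',g(170,190,.16),g(170,285,.16),g(480,190,.16),g(480,285,.16),'flap',g(150,200,.192),g(150,500,.192))
# rail eyes/orientation in tool frame from w1: tab vs eye middle
s=bot.read_state();print(s['eef_pos'],s['orientation'][:,1])
q=cloud('w2');p=q[5:225,232:280].reshape(-1,3);m=(abs(p[:,2]-.358)<.01);p=p[m]
print(len(p),np.median(p,0))
for a in (-.1,-.05,0,.03):
    t=p[(p[:,1]>a)&(p[:,1]<a+.02)]; 
    if len(t):print(a,t[:,0].min().round(4),t[:,0].max().round(4),((t[:,0].min()+t[:,0].max())/2).round(4),np.median(t[:,2]).round(4))
```

```text
tip [0.6133 0.0251 0.18  ] base [0.6132 0.0259 0.16  ] arm corners [0.6012 0.0304 0.16  ] [0.6019 0.019  0.16  ] [0.6421 0.0308 0.16  ] [0.6433 0.0195 0.16  ] flap [0.594  0.0225 0.192 ] [ 0.5961 -0.011   0.192 ]
[ 0.54444797 -0.12704342  0.36411984] [ 0.99988605  0.01441105 -0.00449566]
10156 [ 0.54557974 -0.04845167  0.35912072]
-0.1 0.5311 0.5611 0.5461 0.3589
-0.05 0.5318 0.5594 0.5456 0.3592
0 0.5325 0.5575 0.545 0.3594
```

```bash
python3 -m pendant '[[[1,-0.09,0.46,0,0,0,0],[1,-0.09,0.46,0,0,0,0],[1,-0.09,0.46,0,0,0,0],[1,-0.09,0.46,0,0,0,0],[1,0,0,0,0,0,0],[1,0,0,0,0,0,0],[1,0,0,0,0,0,0]]]'
python3 - <<'E'
from h import *
f=lambda x,y,z:ray('w2',x/1.5,y/1.5,z).round(4)
print('flap',f(446,318,.192),f(452,10,.192))
s=bot.read_state();print(s['eef_pos'],s['orientation']);snap('top','t1')
X=cloud('t1');m=(abs(X[...,2]-(s['eef_pos'][2]-.006))<.012)
m&=(X[...,0]>.58)&(X[...,0]<.66)
p=X[m];print(len(p),p.min(0),p.max(0));r=cv2.minAreaRect(p[:,:2].astype(np.float32)*1000);print(r)
v,u=np.nonzero(m);print(u.min(),u.max(),v.min(),v.max())
crop('t1',228,v.min()-25,388,v.max()+25,5,'t1c')
E
```

```text
time_s: 7.3
eef_pos: [0.6181, -0.1396, 0.3659]
orientation: [[-0.015, 1.0, -0.002], [1.0, 0.015, 0.001], [0.001, -0.002, -1.0]]
force: [-0.0, -0.3, -6.3]
width: 0.0135
finger_force: 40.0
flap [ 0.6009 -0.1752  0.192 ] [0.5922 0.0556 0.192 ]
[ 0.61813837 -0.13964497  0.36587276] [[-1.53576120e-02  9.99879610e-01 -2.21568962e-03]
 [ 9.99881638e-01  1.53596146e-02  8.89653615e-04]
 [ 9.23578648e-04 -2.20176442e-03 -9.99997150e-01]]
1249 [ 0.59923989 -0.34102389  0.3505453 ] [0.63489123 0.06558001 0.36600055]
((617.256103515625, -137.75523376464844), (31.061203002929688, 406.2906799316406), 0.8225827813148499)
232 405 105 123
```

View pics/t1c.png

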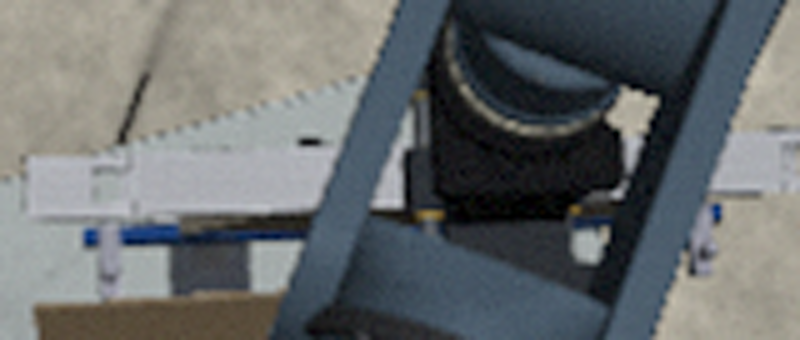

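The top view shows the held rail over the stand. Its left eye is at about (108,185) and both hook arms are visible below it at (108,265) and (704,240). The depth fit gives the rail centre as y = -0.1378.

Run:
```python
from h import *
im=load('t0')['im'].astype(float)
s=im[...,2]-im[...,0]
np.set_printoptions(linewidth=200,precision=0,suppress=True)
print(s[124:131,243:258]);print(s[119:130,362:376])
g=im.sum(2)/3
print(g[126:136,243:258]);print(g[122:134,362:376])
```

```text
[[  5.   4.   3.   2.   4.   6.   7.  10.   6.   6.   9.   9.   8.   5.  11.]
 [  4.  22.  31.  31.  22.  15.  10.   9.  12.  33.  39.  43.  48.  49.  53.]
 [  5.  26.  81.  87.  47.  15.  10.   9.  27.  62.  88.  83.  80.  87.  77.]
 [  3.  28.  95. 100.  48.  15.   9.  12.  23.  61.  74.  73.  71.  70.  74.]
 [  4.  19.  64.  66.  33.  12.  10.  10.  19.  33.  59.  51.  51.  46.  37.]
 [  7.   7.   8.   7.  10.   9.  13.  10.  12.   4.   3.   5.   1.   3.   2.]
 [  6.   7.   6.   7.   5.  11.  12.  13.  11.   8.   5.   2.   4.   6.   7.]]
[[-15. -14. -17. -17. -16. -18. -15. -17. -19. -17. -19. -13. -18. -17.]
 [-19. -19. -18. -16.  -5.   1.   1.   0.  -1.   3.  -6. -14. -15. -15.]
 [ 11.  14.  16.   9.  12.  13.  10.  21.  44.  85.   5. -20. -17. -15.]
 [ 89.  84.  89.  50.   8.  11.   9.  19.  44.  92.   8. -16. -15. -15.]
 [ 70.  80.  69.  43.   6.  11.  11.  13.  27.  68.  -1. -18. -17. -15.]
 [ 48.  47.  52.  28.   8.  12.  12.  11.  13.  -3. -15. -15. -13. -13.]
 [-14. -15. -14. -10.  10.  13.  13.   9.   3. -14. -17. -14. -14. -14.]
 [-18. -18. -16. -13.   9.  11.  11.  12. 
[... 1208 characters left out ...]
. 125. 134.  99.  60. 113. 134. 132. 133.]
 [112. 113. 112.  76.  97. 128. 126. 129. 113. 115. 130. 130. 136. 133.]
 [145. 144. 147. 105.  90. 130. 130. 126. 134. 137. 132. 134. 131. 135.]
 [141. 140. 143. 101.  94. 129. 129. 122. 124. 128. 136. 135. 135. 130.]
 [144. 142. 144. 102.  93. 129. 117. 111. 128. 132. 136. 137. 128. 135.]
 [143. 138. 145.  98.  87. 119.  83. 106. 134. 131. 130. 131. 133. 132.]
 [141. 140. 142.  99.  80.  91.  44.  73.  95. 117. 132. 138. 137. 132.]
 [140. 138. 146.  99.  74.  90.  62.  67.  97. 122. 135. 138. 135. 131.]
 [141. 137. 137.  99.  62. 108. 108. 112. 129. 140. 138. 137. 134. 133.]
 [139. 140. 143.  95.  55. 109. 132. 131. 135. 136. 132. 131. 130. 132.]]
```

Run:
```python
from h import *
for u,v in((247,127),(251.4,127),(365.2,122.5),(370,122.5)): print(ray('t0',u,v,.16).round(4))
# rail ends in t1 at same subpixel level
s=bot.read_state();X=cloud('t1');im=load('t1')['im'].astype(float).sum(2)/3
np.set_printoptions(linewidth=200,precision=0,suppress=True)
print(im[106:126,230:240]);print(im[103:120,380:412])
```

```text
[0.6312 0.0328 0.16  ]
[0.6309 0.0205 0.16  ]
[ 0.6357 -0.2965  0.16  ]
[ 0.6354 -0.3099  0.16  ]
[[155. 150. 151. 145. 147. 146. 145. 143. 141. 147.]
 [153. 154. 154. 150. 149. 142. 142. 140. 147. 149.]
 [154. 156. 155. 151. 145. 144. 142. 148. 146. 147.]
 [151. 155. 155. 147. 141. 140. 141. 148. 146. 150.]
 [149. 153. 151. 144. 138. 140. 146. 148. 152. 147.]
 [150. 148. 115. 143. 176. 167. 169. 172. 173. 172.]
 [146. 147. 118. 155. 186. 184. 185. 182. 188. 185.]
 [145. 145. 144. 166. 181. 180. 181. 182. 179. 181.]
 [155. 144. 125. 150. 178. 180. 180. 180. 177. 176.]
 [155. 165. 125. 143. 179. 180. 175. 179. 181. 180.]
 [159. 172. 151. 157. 179. 178. 175. 175. 178. 178.]
 [166. 171. 158. 164. 178. 177. 176. 177. 173. 176.]
 [169. 170. 154. 170. 180. 177. 178. 179. 178. 176.]
 [166. 172. 152. 164. 183. 174. 174. 174. 176. 173.]
 [169. 169. 144. 161. 183. 177. 177. 177. 174. 176.]
 [170. 169. 146. 160. 186. 179. 178. 182. 183. 182.]
 [167. 166. 158. 172. 187. 181. 181. 183. 183. 184.]
 [167. 166. 171. 170. 168. 162. 154. 147. 141. 144.]
 [167. 167. 168. 167. 162. 158. 150. 145. 144. 1
[... 2130 characters left out ...]
. 178. 179. 159. 148. 164. 158. 153. 149. 146.]
 [178. 176. 177. 173. 162. 164. 181. 181. 183. 184. 181. 182. 182. 178. 177. 181. 178. 179. 180. 182. 179. 184. 188. 187. 186. 156. 145. 162. 156. 148. 147. 147.]
 [178. 176. 181. 183. 155. 164. 188. 175. 166. 167. 164. 162. 156. 154. 142. 144. 134. 132. 121. 125. 125. 127. 126. 120. 123. 135. 151. 160. 155. 152. 152. 148.]
 [146. 170. 168. 173. 154. 166. 177. 163. 156. 157. 155. 152. 152. 144. 141. 140. 132. 132. 124. 125. 123. 115. 110. 108. 112. 140. 156. 157. 155. 155. 157. 151.]
 [140. 159. 155. 156. 159. 160. 162. 163. 158. 163. 159. 157. 160. 159. 164. 161. 161. 165. 167. 158. 155. 156. 150. 152. 153. 153. 150. 153. 152. 157. 157. 151.]]
```

```bash
python3 -m pendant '[[[1,-0.025,-0.025,0.5,0,0,0],[1,0,0,0.7,0,0,0],[1,0,0,0.7,0,0,0],[1,0,0,0.7,0,0,0],[1,0,0,0.7,0,0,0],[1,0,0,0.5,0,0,0],[1,0,0,0,0,0,0],[1,0,0,0,0,0,0]]]'
python3 -c "
from h import *
s=bot.read_state();print(s['eef_pos'],s['orientation'],s['force'],s['moment'])"
```

```text
time_s: 8.15
eef_pos: [0.6183, -0.1419, 0.215]
orientation: [[-0.014, 1.0, 0.0], [1.0, 0.014, -0.0], [-0.0, 0.0, -1.0]]
force: [0.1, -0.0, -4.4]
width: 0.0136
finger_force: 40.0
[ 0.61831989 -0.14190138  0.21495582] [[-1.40020099e-02  9.99901945e-01  2.09477159e-04]
 [ 9.99901961e-01  1.40020335e-02 -1.11460446e-04]
 [-1.14382623e-04  2.07895952e-04 -9.99999972e-01]] [ 0.12162978 -0.01739947 -4.41843303] [-0.12288174 -0.05883293  0.04249307]
```

```bash
python3 -m pendant '[[[1,0.03,-0.025,0,0,0,0],[1,0,0,0.06,0,0,0],[1,0,0,0.06,0,0,0],[1,0,0,0.06,0,0,0],[1,0,0,0.06,0,0,0],[1,0,0,0.06,0,0,0],[1,0,0,0.06,0,0,0],[1,0,0,0,0,0,0]]]'
python3 -m pendant '[[[1,0,0,0.05,0,0,0],[1,0,0,0.05,0,0,0],[1,0,0,0,0,0,0]]]'
python3 -m pendant '[[[1,0,0,0.05,0,0,0],[1,0,0,0.05,0,0,0],[1,0,0,0,0,0,0]]]'
```

```text
time_s: 8.95
eef_pos: [0.617, -0.1406, 0.1994]
orientation: [[-0.014, 1.0, -0.001], [1.0, 0.014, 0.0], [0.0, -0.001, -1.0]]
force: [-0.1, 0.2, -5.8]
width: 0.0138
finger_force: 40.0
time_s: 9.25
eef_pos: [0.6171, -0.1406, 0.1956]
orientation: [[-0.014, 1.0, -0.001], [1.0, 0.014, 0.0], [0.0, -0.001, -1.0]]
force: [-0.5, -0.1, -5.6]
width: 0.0137
finger_force: 40.0
time_s: 9.55
eef_pos: [0.6173, -0.1408, 0.1918]
orientation: [[-0.014, 1.0, -0.0], [1.0, 0.014, -0.0], [-0.0, -0.0, -1.0]]
force: [0.1, 0.3, -4.0]
width: 0.0135
finger_force: 40.0
```

```bash
python3 -m pendant '[[[1,0,0,0.04,0,0,0],[1,0,0,0,0,0,0]]]'|grep -E 'eef|^force'
python3 -m pendant '[[[1,0,0,0.04,0,0,0],[1,0,0,0,0,0,0]]]'|grep -E 'eef|^force'
```

```text
eef_pos: [0.6171, -0.1406, 0.1902]
force: [-0.6, -0.1, -5.4]
eef_pos: [0.6171, -0.1406, 0.1884]
force: [-0.6, 0.8, -5.7]
```

```bash
python3 -m pendant '[[[1,0,0,0.04,0,0,0],[1,0,0,0,0,0,0]]]'|grep -E 'eef|^force'
python3 -m pendant '[[[1,0,0,0.04,0,0,0],[1,0,0,0,0,0,0]]]'|grep -E 'eef|^force'
python3 -c "
from h import *
s=bot.read_state();print(s['orientation'],s['moment'])"
```

```text
eef_pos: [0.6171, -0.1406, 0.1868]
force: [-0.7, -0.1, -5.4]
eef_pos: [0.6171, -0.1407, 0.1853]
force: [-1.1, 0.3, -5.4]
[[-1.38804309e-02  9.99903499e-01 -5.70935979e-04]
 [ 9.99903650e-01  1.38805184e-02  1.49605475e-04]
 [ 1.57515926e-04 -5.68804380e-04 -9.99999826e-01]] [-0.10843816  0.2323887  -0.00955867]
```

```bash
python3 -m pendant '[[[1,0,0,0.05,0,0,0],[1,0,0,0.05,0,0,0],[1,0,0,0,0,0,0]]]'|grep -E 'eef|^force'
python3 -m pendant '[[[1,0,0,0.05,0,0,0],[1,0,0,0.05,0,0,0],[1,0,0,0,0,0,0]]]'|grep -E 'eef|^force'
python3 -m pendant '[[[1,0,0,0.04,0,0,0],[1,0,0,0,0,0,0]]]'|grep -E 'eef|^force'
```

```text
eef_pos: [0.6171, -0.1407, 0.1811]
force: [-1.5, 0.9, -6.2]
eef_pos: [0.6172, -0.1407, 0.1772]
force: [-1.7, -0.3, -5.7]
eef_pos: [0.6172, -0.1407, 0.1757]
force: [-2.3, -0.4, -5.8]
```

```bash
python3 -m pendant '[[[1,0,-0.025,0,0,0,0],[1,0,0,0,0,0,0]]]'|grep -E 'eef|^force'
python3 -m pendant '[[[1,0,0,0.04,0,0,0],[1,0,0,0,0,0,0]]]'|grep -E 'eef|^force'
python3 -m pendant '[[[1,0,0,0.03,0,0,0],[1,0,0,0,0,0,0]]]'|grep -E 'eef|^force'
```

```text
eef_pos: [0.617, -0.1408, 0.1762]
force: [0.1, 0.4, -5.2]
eef_pos: [0.6166, -0.1407, 0.1743]
force: [0.2, -0.6, -6.4]
eef_pos: [0.6164, -0.1407, 0.173]
force: [0.3, -0.6, -5.7]
```

```bash
for i in 1 2; do python3 -m pendant '[[[1,0,0,0.02,0,0,0],[1,0,0,0,0,0,0]]]'|grep -E 'eef|^force'; done
```

```text
eef_pos: [0.6165, -0.1408, 0.1724]
force: [0.2, -0.0, -5.0]
eef_pos: [0.6166, -0.1408, 0.1722]
force: [-0.8, 0.5, -1.6]
```

Contact at the seat height. A light press next.

```bash
for i in 1 2; do python3 -m pendant '[[[1,0,0,0.02,0,0,0],[1,0,0,0,0,0,0]]]'|grep -E 'eef|^force'; done
```

```text
eef_pos: [0.6166, -0.1408, 0.1722]
force: [-2.6, 1.8, 6.0]
eef_pos: [0.6166, -0.1408, 0.1722]
force: [-3.6, 1.8, 9.4]
```

```bash
python3 -m pendant '[[[1,0,0,0,0,0,0],[1,0,0,0,0,0,0],[1,0,0,0,0,0,0]]]'
python3 - <<'E'
from h import *
s=bot.read_state();print(s['moment'],s['orientation'][2]);snap('wrist','w3');snap('scene','s3')
a=cv2.imread('pics/w3.png');b=cv2.imread('pics/s3.png')[130:260,260:420];b=cv2.resize(b,(473,384),interpolation=2)
c=np.hstack([a,b]);cv2.imwrite('pics/ws3.png',cv2.resize(c,(800,312)))
E
```

```text
time_s: 12.85
eef_pos: [0.6166, -0.1408, 0.1722]
orientation: [[-0.014, 1.0, 0.001], [1.0, 0.014, -0.001], [-0.001, 0.001, -1.0]]
force: [-3.8, 1.0, 9.3]
width: 0.0137
finger_force: 40.0
[0.01963774 0.77013221 0.02065905] [-7.41035912e-04  1.35775535e-03 -9.99998804e-01]
```

View pics/ws3.png

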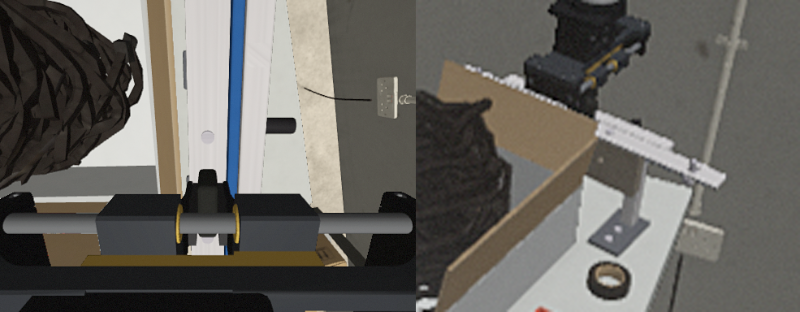

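The picture shows the right pin's tip standing through the rail's eye at about (693,168), so both ends are home. The flap leaves little room at the fingers, so I'll unload and then open only slightly.

```bash
python3 -m pendant '[[[1,0,0,-0.02,0,0,0],[1,0,0,-0.015,0,0,0],[1,0,0,0,0,0,0]]]'|grep -E 'eef|^force|wid'
python3 -m pendant '[[[0.57,0,0,0,0,0,0],[0.57,0,0,0,0,0,0],[0.57,0,0,0,0,0,0]]]'|grep -E 'eef|force|wid'
```

```text
eef_pos: [0.6166, -0.1408, 0.1722]
force: [-3.1, 1.0, 5.6]
width: 0.0138
eef_pos: [0.6166, -0.1409, 0.1709]
force: [-0.1, 0.2, 0.2]
width: 0.0181
finger_force: 0.0
```

```bash
python3 -m pendant '[[[0.57,0,0,-0.1,0,0,0],[0.57,0,0,-0.1,0,0,0],[0.57,0,0,-0.1,0,0,0]]]'|grep -E 'eef|force|wid'
python3 -m pendant '[[[0.57,0,0,-0.3,0,0,0],[0.57,0,0,-0.5,0,0,0],[0.57,0,0,-0.8,0,0,0],[0.57,0,0,-0.9,0,0,0],[0.57,0,0,-0.9,0,0,0],[0.57,0,0,0,0,0,0],[0.57,0,0,0,0,0,0]]]'|grep -E 'eef|force|wid'
python3 - <<'E'
from h import *
snap('wrist','w4');snap('scene','s4');snap('top','t4')
a=cv2.imread('pics/w4.png');b=cv2.imread('pics/s4.png')[130:260,260:420];b=cv2.resize(b,(473,384),interpolation=2)
c=np.hstack([a,b]);cv2.imwrite('pics/ws4.png',cv2.resize(c,(800,312)))
X=cloud('w4')[5:150,150:300].reshape(-1,3);X=X[abs(X[:,2]-.166)<.012];X=X[X[:,0]<.632]
for y in (-.1,-.06,-.02,.02):
    t=X[abs(X[:,1]-y)<.015]
    if len(t):print(y,np.median(t,0).round(4),t[:,0].min().round(4),t[:,0].max().round(4))
Y=cloud('t4')
for n,(u0,v0,u1,v1) in dict(mug=(140,130,185,170),carton=(140,235,180,263),bin=(338,203,368,232)).items():
    q=Y[v0:v1,u0:u1].reshape(-1,3);q=q[(q[:,2]>.02)&(q[:,2]<.16)];print(n,np.nanmedian(q,0).round(3))
E
```

```text
eef_pos: [0.6165, -0.1408, 0.1838]
force: [0.2, 0.2, -0.4]
width: 0.0189
finger_force: 0.0
eef_pos: [0.6167, -0.1408, 0.3214]
force: [-0.9, 0.1, -1.0]
width: 0.0185
finger_force: 0.0
-0.1 [ 0.6136 -0.0949  0.1672] 0.4951 0.632
-0.06 [ 0.6143 -0.0602  0.1671] 0.4984 0.632
-0.02 [ 0.614  -0.0199  0.1671] 0.5012 0.632
0.02 [0.6137 0.0202 0.167 ] 0.5791 0.632
mug [0.588 0.303 0.042]
carton [0.303 0.331 0.043]
bin [ 0.371 -0.279  0.039]
```

View pics/ws4.png

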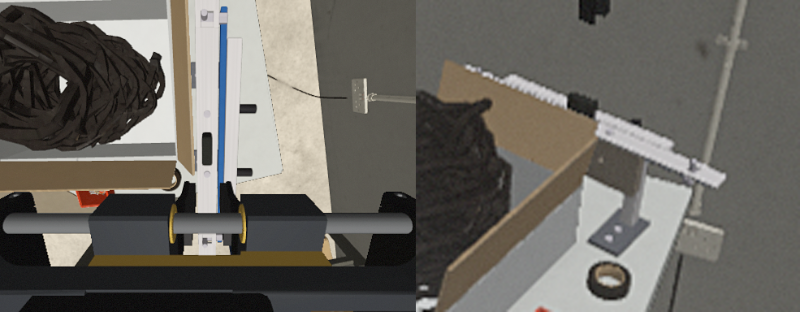

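The picture shows the rail hanging level with pins through both eyes, at (206,14) and (207,242), and the gripper clear above it.

```bash
python3 -c "
from bench import bot
print(bot.job_done())"
```

```text
the job is handed in; nothing more can be done
None
```

The panel hangs released and level on both hooks. It was pressed home with about 15 N before letting go, nothing touched the mug, carton or bin, and the job is handed in; no verdict was reported back.

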